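Set a pressure switch a quarter turn short of its stop

ROBOT

A 6-joint arm with a two-finger parallel gripper is mounted at the origin on a cart in front of the work surface, level with it; the furniture and walls round the work are solid. World frame = base frame: x ahead of the robot, y to its left, z up, the work surface at z = 0. Lengths are in m, angles in rad, forces in N, time in s.
With the tool pointing down it reaches from about 0.3 to 0.775 m from the base axis. Payload 14.6 kg.
Tool frame: the origin (TCP) lies on the centre line of the jaws, within the pads' length; the fingertips stand env.tcp_to_tips ahead of it and the grasp point (between the pads) lies 3 mm ahead of it (env.tcp_to_tips is the distance from the TCP to the fingertips, in m); z points along the fingers, y is the line along which they close (so a half turn about z gives the same grasp; the last joint's range is limited). The gripper opens to 94 mm and grips with 3 to 60 N. Pads are 16 mm wide; open, the fingers measure 119 mm over their backs; the gripper's body (75 mm by 177 mm) begins 78 mm behind the grasp point.
Start: joints at [-1.329, 0.3, 1.521, -0, 1.321, -0.067], TCP at [0.167, -0.524, 0.227] pointing down, gripper open.
Joint ranges: [-3.03, 3.03], [-0.79, 2.21], [0.23, 2.52], [-1.04, 4.18], [0, 3.07], [-2.55, 2.55]. Speed limits (rad/s): [2.22, 2.22, 2.57, 3.14, 3.14, 3.14].

INTERFACE

Orientations are given as a unit quaternion [x, y, z, w].
In Python, from station import env, get_image, finish_job gives the robot as it stands.
- The arm moves only by the shell command python3 -m handwheel 'ROWS' [FORCE]. ROWS is a JSON object whose one key "commands" holds a list of rows, each a list of 7 numbers: the opening, from -1 (shut) to 1 (fully open), then the shift along the tool's x, y, z in mm, then the turn, a rotation vector about the tool's x, y, z in degrees. A call has exactly 10 rows; each row is the pose to reach, as a shift and turn from the pose commanded when the call began, along the tool's axes at that moment; what a row does not reach only later rows make up. A row lasts 1/12 s, in which the tool goes at most 41.7 mm and 7.16 degrees, less where a joint would pass 70% of its speed; a pose out of reach is approached as far as the arm can. A call with a gripper value outside its range is refused whole. The fingers move at their own pace and stop on an object; FORCE is the grip in N (left out, the last holds). Time passes only in rows, so rows that repeat a pose let the fingers close, or fill a call up. It gives the time, the measured TCP pose, the force, the opening and the grip force at its end, in the units of the state.
- env.get_obs(): the state, without advancing time (a new reading comes with each control period).
- get_image(name): name is "side" or "top"; returns a dict with "color" (400x640x3 uint8, blue, green, red), "z_map" (400x640 float32, m along the optical axis (not along the pixel's ray), 0 where there is no reading), "vfov" (degrees; the focal length in pixels is half the picture's height over the tangent of half this angle, whatever the lens; pixels are square), "cx", "cy" (the principal point, pixels), "k1" (the pictures are not rectified: a ray, as slopes to the right and down, at radius r is drawn at 1 + k1 r^2 times it, then the intrinsics apply), "R" (3x3) and "t" (3): a world point X has camera coordinates R X + t. Camera axes: x right, y down, z forward; pixel columns grow to the right and rows downward; lengths in m; the calibration is good to about 2 mm. A picture is of the moment at which its call begins.
- finish_job(): hands the job in; it is judged then, once.
The state is a dict: "t": time; "joint_positions": joint angles; "dq": joint speeds; "joint_efforts": joint torques, N m; "position": TCP position; "eef_rot": TCP orientation; "wrist_force": force on the tool from outside, world axes, zero at the start; "ft_torque": the same for the moment, N m; "opening": finger opening in m; "grip_force": force on a finger pad.
Only numpy, scipy, OpenCV 4.12 (cv2) and the standard library are available. Lean on these libraries where they do the work, as an engineer would, in place of code of your own. Each camera call takes 0.05 s, during which the arm holds its last target. There are 200 camera calls.

TASK

The pressure switch on the bench is to be set a quarter turn below its maximum. Lever its snapped-shut cover open with the blade of the screwdriver, put in at the notch in the cover's front edge, swing the cover right back on its hinge and lay the screwdriver down on the bench. Then screw the knurled cap nut under the cover clockwise until it bottoms out, back it off a quarter turn, and finish with the gripper still holding the nut there so that it cannot creep before it is locked; leave the other things on the bench where they stand.

Things in the scene. Friction and masses are not known exactly. Their poses are not given: they have to be found in the camera images.
- pressure_switch: pressure switch on a steel plate 160 x 130 x 8 mm, immovable. Cast body 112 (x) x 98 (y) mm, flat top (deck) 64 mm above the bench. Origin on the bench under the nut's axis; -x is the front (robot side, with the notch), z up. The deck reaches 56 mm before the axis, 14 mm past the shut cover. Pressure port (-y side) and cable gland (+y side) stick out to 80 mm from the axis, below the deck
- cover: grey cover over the deck, a shell 88 (x) x 84 (y) x 46 (z) mm with 4 mm walls, open below, 95 g, a catch tongue hanging 14 mm below its front edge 30 mm to the +y side of the notch; shut, its top is 110 mm above the bench. Origin on its hinge line, which runs along y at deck height, 46 mm behind the nut's axis; shut, its axes are those of the switch and it reaches from x = 0 to x = -88 mm
- cover_hinge (a joint): opening angle of the cover: 0 shut (held by a sprung ball catch; about 5 N upward at the front edge frees it within the first 0.1 rad), 2.6 fully open, lying back behind the switch. Past the catch it swings lightly: let go below about 1.0 rad it falls shut, beyond about 1.1 rad it falls open by itself
- cover_notch (a point): middle of the notch in the lower edge of the cover's front wall, on its outer face: 88 mm before the hinge and 6 mm above the deck when shut. The notch is 18 mm wide and 12 mm high, from the deck up; behind the 4 mm wall 18 mm are free before the nut
- screwdriver: yellow-handled flat-blade screwdriver, 187 mm long, 0.12 kg, lying on the bench; origin on the bench under its middle, blade pointing along its +y. The handle is 18 mm wide, up to 24 mm thick, from y = -88 to -7 mm; the shaft is 4 mm thick, the blade 3 mm wide (x) and 6.6 mm high (z)
- blade_tip (a point): end of the screwdriver's blade (y = 93 mm; it lies with its shaft level, the blade's middle about 10 mm above the bench)
- handle_grip (a point): middle of the front half of the screwdriver's handle (y = -26 mm, about 10 mm above the bench when it lies there, 119 mm behind the blade's end), where it can be gripped across its 18 mm
- adjuster_nut: knurled brass cap nut under the cover, 40 mm across, 18 mm high, on an upright threaded stud 13 mm thick whose end is 100 mm above the bench; origin at the middle of its underside. It goes down 4 mm a turn until it sits on its seat, its underside then 70 mm above the bench. A dark line is engraved on its top
- nut_turn (a joint): angle of the cap nut, growing clockwise seen from above (tightening): it starts between 2.4 and 4.0, and bottoms out at 6.0. It turns stiffly (0.1 N m) and stays where it is left
- nut_grip (a point): on the axis of the nut, at the middle of its knurled height (9 mm above its underside)
- masking_roll: roll of masking tape, 99 mm across, 25 mm high, lying on the bench; bystander; origin under its middle
- flux_bottle: small brown bottle with a black cap, 39 mm across, 84 mm high, standing; bystander; origin under its middle
- terminal_strip: white terminal strip, 94 x 17 x 18 mm, lying; bystander; origin under its middle
- breaker: loose light grey circuit breaker, 92 x 18 x 78 mm, standing; bystander; origin under its middle

How it is judged:
By the outcome, as a careful person would: the job done as asked, in the order asked, and still so for the second after the job is handed in, while the arm keeps its last pose, push and grip.
It also fails if it takes over 72 s, if anything falls off the work surface, if the arm or the gripper's body presses on something with over 40 N, if the wrist force passes 120 N, or if a joint passes its speed limit or range.

## Working session

There is one attempt and no reset: what is moved stays moved. The work goes in short steps, Python scripts to look and compute and a shell command to move; the robot and the scene stay as the last step left them, time stands still between calls to the robot, and variables do not carry over. Pictures are saved under pics/ and viewed, at most 10 in all, crops included, and the job is handed in when it is done.

```bash
ls; mkdir -p pics
cat > h.py <<'E'
import numpy as np, cv2
from station import env,get_image
def shot(n,name=None):
    d=get_image(n)
    if name: cv2.imwrite('pics/'+name,d['color'])
    return d
def cloud(d):
    h,w=d['z_map'].shape; f=h/2/np.tan(np.radians(d['vfov'])/2)
    v,u=np.mgrid[:h,:w]; x=(u-d['cx'])/f; y=(v-d['cy'])/f
    rx,ry=x.copy(),y.copy()
    for _ in range(20):
        s=1+d['k1']*(rx**2+ry**2); rx,ry=x/s,y/s
    z=d['z_map']; P=np.stack([rx*z,ry*z,z],-1)
    X=(P-np.array(d['t']))@np.array(d['R'])
    X[z==0]=np.nan
    return X
E
python3 - <<'E'
from h import *
for n in('top','side'):
    d=shot(n,n+'0.png'); np.save(n+'0.npy',cloud(d))
    print(n,d['vfov'],d['cx'],d['cy'],d['k1'],np.array(d['R']).round(3).tolist(),np.array(d['t']).round(3))
print(env.tcp_to_tips,env.get_obs())
E
```

```text
pics
top 55.76224346162509 313.3124521435794 193.69026558560725 -0.052767984364712237 [[-0.023, -1.0, -0.019], [-0.993, 0.025, -0.111], [0.112, 0.016, -0.994]] [-0.087  0.522  1.072]
side 43.116250873507596 321.53218121834306 205.7985159746119 -0.08280645061494783 [[0.949, -0.316, -0.001], [-0.186, -0.556, -0.81], [0.256, 0.769, -0.587]] [-0.534  0.1    1.399]
0.022 {'t': 0.1, 'joint_positions': array([-1.32861196e+00,  3.00431111e-01,  1.52149068e+00,  1.12475477e-06,
        1.32068913e+00, -6.66032697e-02]), 'dq': array([ 4.14364828e-04, -1.43140129e-03, -3.70148706e-03, -7.53347031e-04,
        1.05115605e-04, -7.68123807e-05]), 'joint_efforts': array([ 1.09152374e-03, -5.32644045e+01, -3.53284514e+01,  7.09357182e-02,
        2.34783848e-02, -8.21177673e-05]), 'position': array([ 0.16709498, -0.52379403,  0.22694649]), 'eef_rot': array([ 9.88104825e-01,  1.53780997e-01, -4.40971384e-05, -5.07222050e-04]), 'wrist_force': array([ 0.01560843, -0.3232727 , -0.05513473]), 'ft_torque': array([ 0.02025798, -0.04957487, -0.03990675]), 'grip_force': 0.0, 'opening': 0.09361180880047563}
```

View pics/top0.png

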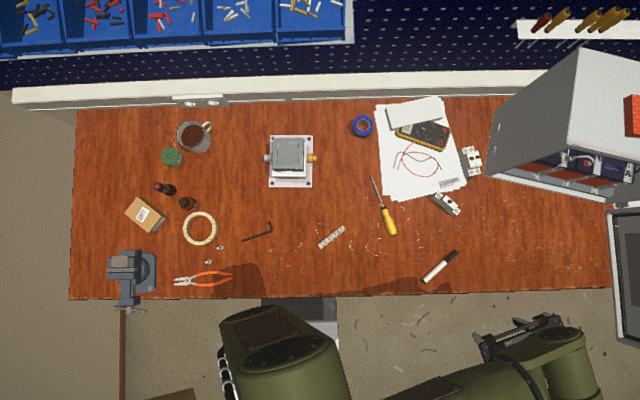

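View pics/side0.png

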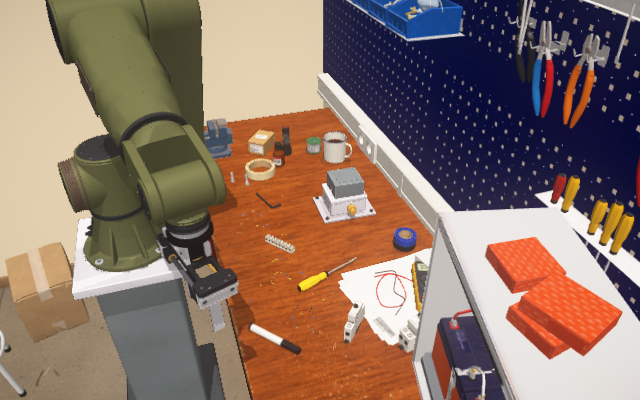

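Top picture: switch at about (290,157), cover (288,153), screwdriver from tip (373,178) to handle end (391,235), terminal strip (331,237), breaker (447,203), tape roll (200,228). Side picture agrees: switch (345,195), screwdriver (325,275).

Run:
```python
from h import *
X=np.load('top0.npy'); img=cv2.imread('pics/top0.png').astype(int)
reg=lambda X,a,b,c,d:X[b:d,a:c].reshape(-1,3)
b=reg(X,300,200,320,220); print('bench z',np.nanmedian(b[:,2]))
# plate, deck, cover top
P=reg(X,255,120,330,195)
for n,lo,hi in(('plate',.004,.014),('deck',.056,.07),('cover',.10,.12)):
    m=(P[:,2]>lo)&(P[:,2]<hi); Q=P[m]
    r=cv2.minAreaRect((Q[:,:2]*1000).astype(np.float32)); print(n,m.sum(),r,np.median(Q[:,2]))
# screwdriver handle: yellow
B,G,R=[img[...,i] for i in range(3)]
m=(R>150)&(G>120)&(B<90); m[:, :365]=0;m[:,405:]=0;m[:170]=0;m[245:]=0
Q=X[m];print('handle',m.sum(),np.nanmin(Q[:,2]),np.nanmax(Q[:,2]))
print(cv2.minAreaRect((Q[:,:2]*1000).astype(np.float32)))
# all points along the tool: print color/pos around tip
S=X[172:240,365:402]
for (u,v) in((373,178),(374,182),(376,190),(378,198),(381,206),(384,215),(388,225),(391,233)):
    print(u,v,X[v,u].round(4))
for n,(a,b_,c,d) in dict(roll=(178,205,222,250),strip=(312,220,350,255),breaker=(425,185,465,220),blue=(345,110,378,142)).items():
    Q=reg(X,a,b_,c,d);Q=Q[Q[:,2]>.009]; print(n,np.nanmax(Q[:,2]),cv2.minAreaRect((Q[:,:2]*1000).astype(np.float32)))
im=cv2.imread('pics/top0.png'); a=cv2.resize(im[115:200,250:335],(500,500),interpolation=cv2.INTER_CUBIC)
s=cv2.imread('pics/side0.png'); c=cv2.resize(im[170:245,355:430],(290,290),interpolation=cv2.INTER_CUBIC)
s2=cv2.resize(s[240:310,290:360],(290,290),interpolation=cv2.INTER_CUBIC)
o=np.zeros((590,800,3),np.uint8); o[:500,:500]=a; o[:290,505:795]=c; o[295:585,505:795]=s2; cv2.imwrite('pics/c.png',o)
```

```text
bench z -0.00044406369083819537
plate 816 ((638.0787353515625, -36.55250549316406), (226.48617553710938, 221.73509216308594), 0.17529207468032837) 0.007472579746516747
deck 312 ((623.4269409179688, -32.976295471191406), (97.9622802734375, 110.8070297241211), 88.71351623535156) 0.06307961298273039
cover 982 ((626.267333984375, -33.21323776245117), (84.638427734375, 88.62808990478516), 88.01797485351562) 0.10994524165752644
handle 186 -0.0036028157832009786 0.025916565024832004
((422.1755676269531, -315.6788024902344), (51.27836990356445, 94.92973327636719), 77.5336685180664)
373 178 [ 0.5656 -0.2788  0.002 ]
374 182 [ 0.5521 -0.2799  0.0121]
376 190 [ 0.5286 -0.2854  0.0077]
378 198 [ 0.5053 -0.2914  0.0009]
381 206 [ 0.4809 -0.2986  0.0051]
384 215 [ 0.4538 -0.3054  0.0107]
388 225 [ 0.424  -0.3143  0.0195]
391 233 [ 0.4007 -0.3218  0.0204]
roll 0.08570512831690145 ((428.22723388671875, 237.31214904785156), (141.76026916503906, 97.83085632324219), 12.06877326965332)
strip 0.02169158309300302 ((394.7295227050781, -149.29244995117188), (15.875758171081543, 91.74327087402344), 37.05059051513672)
breaker 0.0784047398968117 ((483.4391174316406, -480.9354248046875), (89.27777099609375, 28.29298210144043), 39.49391174316406)
blue 0.04282969844244044 ((720.2242431640625, -251.13499450683594), (60.08537673950195, 60.628875732421875), 88.90483856201172)
```

View pics/c.png

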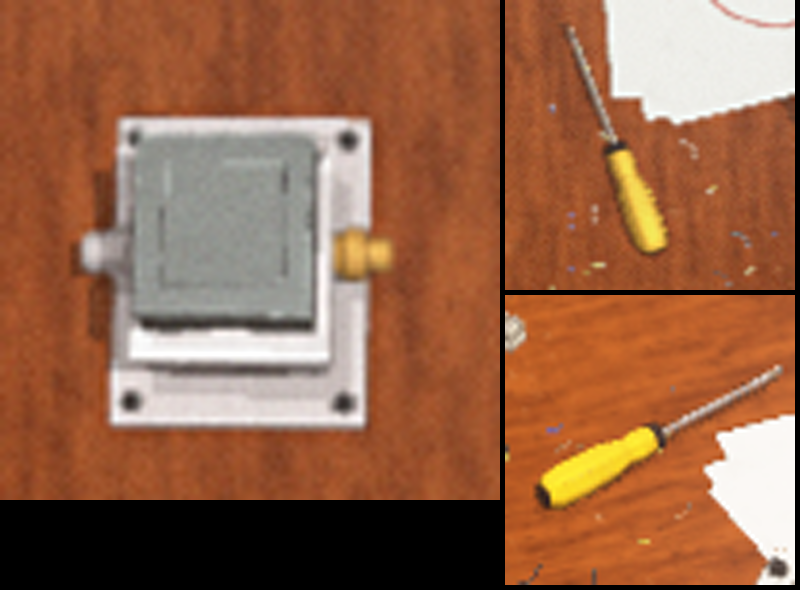

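Run:
```python
from h import *
from scipy import ndimage as nd
for n in('top','side'):
    X=np.load(n+'0.npy'); img=cv2.imread(f'pics/{n}0.png').astype(int)
    B,G,R=[img[...,i] for i in range(3)]
    y=(R>130)&(G>100)&(B<80)&(np.nan_to_num(np.hypot(X[...,0]-.45,X[...,1]+.30),nan=9)<.12)
    L,k=nd.label(y,np.ones((3,3))); y=L==1+np.argmax(nd.sum(y,L,range(1,k+1)))
    Q=X[y]; c=np.nanmedian(Q,0); Q=Q[Q[:,2]>.006]
    w=Q[:,:2]-Q[:,:2].mean(0); d=np.linalg.svd(w,full_matrices=False)[2][0]; d*=np.sign(d[0]); s=w@d; t=w@[-d[1],d[0]]
    print(n,'handle mean',Q.mean(0).round(4),'dir',np.degrees(np.arctan2(d[1],d[0])),'s',s.min(),s.max(),'t',t.min(),t.max(),'z95',np.percentile(Q[:,2],95), 'ends',(Q[:,:2].mean(0)+d*s.min()).round(4),(Q[:,:2].mean(0)+d*s.max()).round(4))
    # shaft: points ahead of the handle near the axis and above bench
    V=X.reshape(-1,3); w=V[:,:2]-Q[:,:2].mean(0); s2=w@d; t2=w@[-d[1],d[0]]
    m=(s2>s.max()+.004)&(s2<s.max()+.12)&(abs(t2)<.012)&(V[:,2]>.005)&(V[:,2]<.03); S=V[m]
    print(' shaft n',m.sum(),'smax-from-handle-front',s2[m].max()-s.max(),'t by half',np.median(t2[m&(s2<s.max()+.05)]),np.median(t2[m&(s2>s.max()+.06)]),'z',np.median(S[:,2]))
    # cover top plane
    P=X[(np.abs(X[...,2]-.110)<.004)&(abs(X[...,0]-.63)<.07)&(abs(X[...,1]+.033)<.07)]
    print(' cover',len(P),cv2.minAreaRect((P[:,:2]*1000).astype(np.float32)),np.median(P[:,2]),P.mean(0))
    # edge line fits
    for ax in(0,1):
        b=np.round(P[:,1-ax]/.004).astype(int); 
        for f in(np.min,np.max):
            e=np.array([[k_*.004,f(P[b==k_,ax])] for k_ in np.unique(b)][3:-3]); p=np.polyfit(e[:,0],e[:,1],1); print('   ',['x','y'][ax],f.__name__,np.degrees(np.arctan(p[0])).round(2),np.polyval(p,e[:,0].mean()).round(4))
```

```text
top handle mean [ 0.4336 -0.3177  0.0173] dir 18.192737925815834 s -0.03836023494047729 0.04035279664320807 t -0.014218392623409471 0.010709527825690537 z95 0.022464783920989845 ends [ 0.3972 -0.3297] [ 0.472  -0.3051]
 shaft n 63 smax-from-handle-front 0.11014758085846718 t by half -0.0002786718999692493 -6.330859804254765e-05 z 0.01175695116028469
 cover 937 ((626.7135620117188, -33.31827926635742), (84.25630950927734, 87.67657470703125), 88.05966186523438) 0.10998203122024636 [ 0.62594639 -0.03368624  0.11002033]
    x min 1.57 0.5832
    x max 1.77 0.6695
    y min -4.28 -0.0741
    y max -1.18 0.0069
side handle mean [ 0.4293 -0.3233  0.0185] dir 19.569443646912628 s -0.03640228987443421 0.044305835176232336 t -0.009070192078626657 0.014167413033184285 z95 0.024496335689154863 ends [ 0.395  -0.3355] [ 0.471  -0.3085]
 shaft n 70 smax-from-handle-front 0.11548650230669098 t by half 0.0025980786827655413 0.002914286873427415 z 0.012351162858647116
 cover 477 ((622.9458618164062, -33.5913200378418), (91.1673583984375, 87.89812469482422), 88.20509338378906) 0.11141404123340186 [ 0.62170343 -0.03703699  0.11115676]
    x min 0.72 0.5817
    x max -1.17 0.6637
    y min -2.53 -0.0755
    y max 1.49 0.0078
```

```bash
cat >> h.py <<'E'
def ray(d,u,v,z):
    h=400; f=h/2/np.tan(np.radians(d['vfov'])/2); K=np.array([[f,0,d['cx']],[0,f,d['cy']],[0,0,1]])
    x,y=(u-d['cx'])/f,(v-d['cy'])/f; rx,ry=x,y
    for _ in range(20):
        s=1+d['k1']*(rx*rx+ry*ry); rx,ry=x/s,y/s
    R=np.array(d['R']);t=np.array(d['t']); C=-R.T@t; D=R.T@[rx,ry,1]
    return C+D*(z-C[2])/D[2]
E
python3 - <<'E'
from h import *
for n,a,b,c in(('top',(371.8,177.2),(391.5+.8,234.8),(384.2,207.6)),('side',(356.4,257.9),(299.2,288.8),(328.,273.5))):
    d=shot(n); T,H,F=[ray(d,*p,.010) for p in(a,b,c)]; v=T-H
    print(n,'tip',T.round(4),'back',H.round(4),'collar',F.round(4),'yaw',np.degrees(np.arctan2(v[1],v[0])),'len',np.hypot(*v[:2]))
E
```

```text
top tip [ 0.5669 -0.2742  0.01  ] back [ 0.3954 -0.3273  0.01  ] collar [ 0.4756 -0.307   0.01  ] yaw 17.18691242176671 len 0.1795747942340318
side tip [ 0.5692 -0.271   0.01  ] back [ 0.3944 -0.3321  0.01  ] collar [ 0.4791 -0.3032  0.01  ] yaw 19.266582611959276 len 0.1851551266935534
```

```bash
python3 -m handwheel '{"commands":[[1,34,-12,0,0,0,0],[1,68,-23,5,0,0,0],[1,102,-35,10,0,0,0],[1,137,-46,20,0,0,0],[1,171,-58,30,0,0,0],[1,205,-70,40,0,0,0],[1,239,-81,55,0,0,0],[1,273,-93,70,0,0,0],[1,307,-104,85,0,0,0],[1,341,-116,100,0,0,0]]}' 40
python3 -m handwheel '{"commands":[[0.2,0,0,10,0,0,0],[0.2,0,0,30,0,0,0],[0.2,0,0,50,0,0,0],[0.2,0,0,70,0,0,0],[0.2,0,0,70,0,0,0],[0.2,0,0,70,0,0,0],[0.2,0,0,70,0,0,0],[0.2,0,0,70,0,0,0],[0.2,0,0,70,0,0,0],[0.2,0,0,70,0,0,0]]}'
python3 - <<'E'
from h import *
shot('side','s1.png'); o=env.get_obs(); print(o['position'],o['eef_rot'],o['opening'])
im=cv2.imread('pics/s1.png'); cv2.imwrite('pics/s1c.png',cv2.resize(im[170:330,220:420],(800,600)))
E
```

```text
t: 1.03
position: [0.458, -0.3085, 0.1267]
eef_rot: [0.988, 0.154, 0.0, 0.0]
wrist_force: [0.3, -0.9, -0.1]
opening: 0.0938
grip_force: 0.0
t: 1.87
position: [0.457, -0.3101, 0.0583]
eef_rot: [0.988, 0.154, 0.0, 0.0]
wrist_force: [0.6, -0.3, 0.7]
opening: 0.0565
grip_force: 0.0
[ 0.45694878 -0.31002087  0.05811392] [9.88102634e-01 1.53795059e-01 3.34809427e-04 3.90644774e-04] 0.05645813118296498
```

View pics/s1c.png

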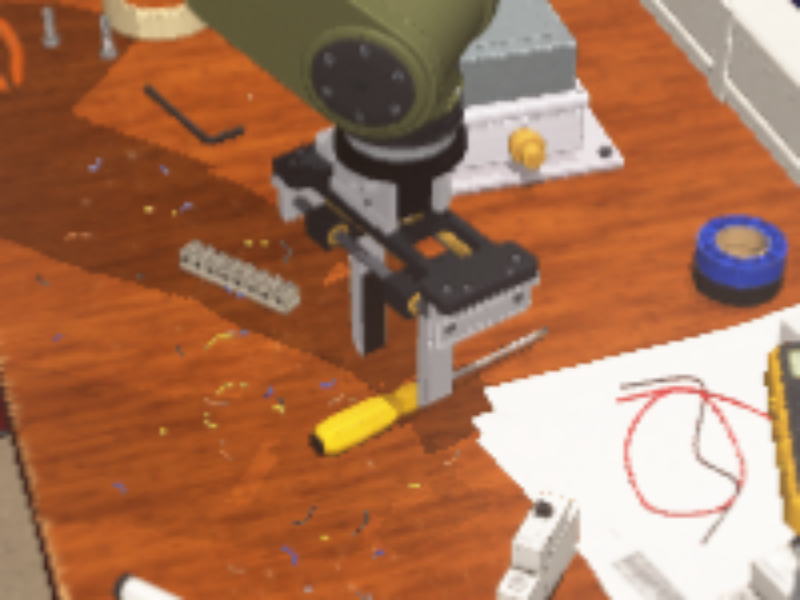

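The gripper straddles the front half of the handle (crop about (410,390)), with the shaft showing at (500,345). I descend and grip.

```bash
python3 -m handwheel '{"commands":[[0.2,0,0,12,0,0,0],[0.2,0,0,24,0,0,0],[0.2,0,0,34,0,0,0],[0.2,0,0,34,0,0,0],[-1,0,0,34,0,0,0],[-1,0,0,34,0,0,0],[-1,0,0,34,0,0,0],[-1,0,0,34,0,0,0],[-1,0,0,34,0,0,0],[-1,0,0,34,0,0,0]]}' 60
python3 -m handwheel '{"commands":[[-1,0,0,0,0,0,0],[-1,0,0,0,0,0,0],[-1,0,0,-10,0,0,0],[-1,0,0,-25,0,0,0],[-1,0,0,-40,0,0,0],[-1,0,0,-60,0,0,0],[-1,0,0,-80,0,0,0],[-1,0,0,-96,0,0,0],[-1,0,0,-96,0,0,0],[-1,0,0,-96,0,0,0]]}'
python3 - <<'E'
from h import *
for n in('side','top'): np.save(n+'1.npy',cloud(shot(n,n+'2.png')))
im=cv2.imread('pics/side2.png'); im2=cv2.imread('pics/top2.png')
cv2.imwrite('pics/c2.png',np.hstack([cv2.resize(im[180:300,260:380],(400,400)),cv2.resize(im2[150:250,330:430],(400,400))]))
o=env.get_obs(); print(o['position'],o['eef_rot'],o['opening'],o['grip_force'])
E
```

```text
t: 2.75
position: [0.4567, -0.3098, 0.0233]
eef_rot: [0.988, 0.154, -0.0, -0.0]
wrist_force: [-0.9, 0.9, 0.6]
opening: 0.0196
grip_force: 0.0
t: 3.58
position: [0.4569, -0.3099, 0.1201]
eef_rot: [0.988, 0.154, 0.001, 0.001]
wrist_force: [-0.7, -0.0, -1.2]
opening: 0.0176
grip_force: 60.0
[ 0.45637719 -0.30950646  0.11849303] [ 9.88100273e-01  1.53809585e-01 -4.72203733e-04 -4.88110430e-04] 0.017269861099366006 59.98202741146088
```

View pics/c2.png

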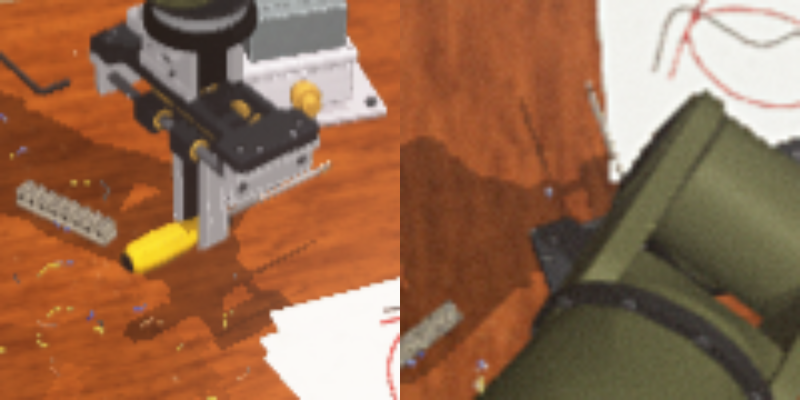

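The screwdriver is held level: tip at side pixel (358.4,228.9), top pixel (377,170.8). I triangulate the tip in the tool frame.

Run:
```python
from h import *
from scipy.spatial.transform import Rotation as Ro
L=[]
for n,p in(('side',(358.4,228.9)),('top',(377,170.8))):
    d=shot(n); a=ray(d,*p,0.); b=ray(d,*p,.2); L.append((a,(b-a)/np.linalg.norm(b-a)))
    for z in(.095,.1,.105,.11): print(n,z,ray(d,*p,z).round(4))
A=sum(np.eye(3)-np.outer(v,v) for a,v in L); B=sum((np.eye(3)-np.outer(v,v))@a for a,v in L)
T=np.linalg.solve(A,B); o=env.get_obs(); R=Ro.from_quat(o['eef_rot']); print('tip',T,'in tool',R.inv().apply(T-o['position'])*1000,o['position'],R.as_matrix().round(4).tolist())
# shaft points
for n in('side1.npy','top1.npy'):
    V=np.load(n).reshape(-1,3); q=R.inv().apply(V-o['position'])*1000; m=(q[:,0]>30)&(q[:,0]<130)&(abs(q[:,1])<12)&(q[:,2]>-5)&(q[:,2]<30)
    print(n,m.sum(),q[m][np.argsort(q[m][:,0])][::6].round(1).tolist())
```

```text
side 0.095 [ 0.5766 -0.2569  0.095 ]
side 0.1 [ 0.5741 -0.2627  0.1   ]
side 0.105 [ 0.5715 -0.2685  0.105 ]
side 0.11 [ 0.569  -0.2743  0.11  ]
top 0.095 [ 0.5714 -0.2773  0.095 ]
top 0.1 [ 0.5705 -0.2765  0.1   ]
top 0.105 [ 0.5697 -0.2757  0.105 ]
top 0.11 [ 0.5688 -0.275   0.11  ]
tip [ 0.56871829 -0.27488325  0.11054616] in tool [117.58985058   1.18981988   7.60526995] [ 0.45634242 -0.30950105  0.11828563] [[0.9527, 0.304, -0.0016], [0.304, -0.9527, 0.0012], [-0.0011, -0.0016, -1.0]]
side1.npy 58 [[31.0, 2.1, 10.1], [40.8, 1.2, 9.2], [49.4, 1.9, 6.6], [58.0, 2.8, 7.1], [66.6, 3.6, 7.5], [79.1, -0.2, 9.7], [87.4, 1.2, 6.4], [96.8, 1.4, 7.6], [104.6, 3.6, 6.7], [115.1, -1.0, 11.4]]
top1.npy 41 [[51.3, -0.0, 8.9], [62.4, 1.4, 10.1], [71.9, -0.6, 11.4], [80.7, 0.3, 14.6], [90.6, 3.2, 10.1], [99.6, 4.3, 14.1], [108.5, 0.8, 7.8]]
```

```bash
python3 -m handwheel '{"commands":[[-1,3,-15,0,0,0,1],[-1,9,-45,0,0,0,3],[-1,17,-85,0,0,0,6],[-1,25,-125,0,0,0,9],[-1,33,-165,0,0,0,12],[-1,41,-205,0,0,0,14.5],[-1,48,-240,0,0,0,17],[-1,53,-265,0,0,0,18.5],[-1,56,-279,0,0,0,19.5],[-1,56,-279,0,0,0,19.5]]}' 60
python3 - <<'E'
from h import *
from scipy.spatial.transform import Rotation as Ro
shot('side','side3.png'); shot('top','top3.png')
o=env.get_obs(); R=Ro.from_quat(o['eef_rot']); print(o['position'],R.as_matrix()[:,0],o['wrist_force'],o['joint_positions'])
im=cv2.imread('pics/side3.png'); im2=cv2.imread('pics/top3.png')
cv2.imwrite('pics/c3.png',np.hstack([cv2.resize(im[150:270,270:390],(400,400)),cv2.resize(im2[130:210,250:330],(400,400))]))
E
```

```text
t: 4.62
position: [0.4247, -0.0248, 0.1189]
eef_rot: [1.0, -0.015, -0.001, -0.0]
wrist_force: [0.2, -0.4, -0.6]
opening: 0.0172
grip_force: 60.0
[ 0.42526293 -0.02698181  0.11910296] [ 9.99554570e-01 -2.98382798e-02 -5.81978973e-04] [ 0.27555945 -0.72903278 -1.02090053] [-1.49286242e-01  1.59142193e-01  1.97149510e+00 -1.48734615e-04
  1.01152639e+00  1.45143173e+00]
```

View pics/c3.png

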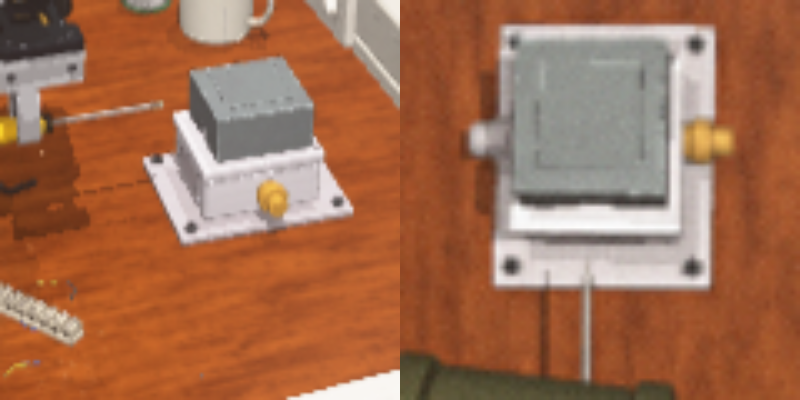

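The blade is level, points at the middle of the cover's front edge (top crop: tip (588,262), cover front middle (592,195)). I advance over the deck strip and feel for the deck.

```bash
python3 -m handwheel '{"commands":[[-1,5,0,5,0,0,0],[-1,10,1,10,0,0,0],[-1,15,1,15,0,0,0],[-1,20,1,20,0,0,0],[-1,25,1,25,0,0,0],[-1,29,1,30,0,0,0],[-1,31,1,34,0,0,0],[-1,31,1,34,0,0,0],[-1,31,1,34,0,0,0],[-1,31,1,34,0,0,0]]}' 60
python3 -m handwheel '{"commands":[[-1,0,0,1,0,0,0],[-1,0,0,1,0,0,0],[-1,0,0,1,0,0,0],[-1,0,0,2,0,0,0],[-1,0,0,2,0,0,0],[-1,0,0,2,0,0,0],[-1,0,0,3,0,0,0],[-1,0,0,3,0,0,0],[-1,0,0,3,0,0,0],[-1,0,0,3,0,0,0]]}'
python3 - <<'E'
from h import *
for i in range(4): print(env.get_obs()['wrist_force'].round(2),env.get_obs()['ft_torque'].round(3),env.get_obs()['position'].round(4)); get_image('top')
E
```

```text
t: 5.55
position: [0.4562, -0.0289, 0.0856]
eef_rot: [1.0, -0.016, 0.0, 0.0]
wrist_force: [1.3, -0.2, -1.6]
opening: 0.0174
grip_force: 60.0
t: 6.38
position: [0.4563, -0.029, 0.0824]
eef_rot: [1.0, -0.016, -0.0, -0.0]
wrist_force: [0.4, -0.1, -1.5]
opening: 0.0174
grip_force: 60.0
[ 0.37 -0.08 -1.48] [ 0.056 -0.05   0.02 ] [ 0.4563 -0.029   0.0824]
[ 0.07 -0.09 -0.05] [ 0.023  0.009 -0.003] [ 0.4563 -0.029   0.0824]
[ 0.69 -0.63 -2.  ] [ 0.056 -0.028 -0.071] [ 0.4563 -0.029   0.0824]
[ 0.34 -0.03 -1.17] [ 0.022 -0.023 -0.001] [ 0.4563 -0.029   0.0825]
```

```bash
cat > f.py <<'E'
from h import *
F=[];T=[]
for i in range(5):
    o=env.get_obs(); F.append(o['wrist_force']);T.append(o['ft_torque']); get_image('top')
print('F',np.mean(F,0).round(2),'T',np.mean(T,0).round(3),o['position'].round(4),o['opening'].round(4),round(o['t'],2))
E
python3 -m handwheel '{"commands":[[-1,0,0,1,0,0,0],[-1,0,0,1,0,0,0],[-1,0,0,1,0,0,0],[-1,0,0,1,0,0,0],[-1,0,0,1,0,0,0],[-1,0,0,1,0,0,0],[-1,0,0,1,0,0,0],[-1,0,0,1,0,0,0],[-1,0,0,1,0,0,0],[-1,0,0,1,0,0,0]]}'|grep force
python3 f.py
python3 -m handwheel '{"commands":[[-1,0,0,1,0,0,0],[-1,0,0,1,0,0,0],[-1,0,0,1,0,0,0],[-1,0,0,1,0,0,0],[-1,0,0,1,0,0,0],[-1,0,0,1,0,0,0],[-1,0,0,1,0,0,0],[-1,0,0,1,0,0,0],[-1,0,0,1,0,0,0],[-1,0,0,1,0,0,0]]}'|grep force
python3 f.py
```

```text
wrist_force: [0.6, -0.9, -1.0]
grip_force: 60.0
wrist_force: [-0.0, 0.1, -1.4]
grip_force: 60.0Traceback (most recent call last):
  File "f.py", line 5, in <module>
    print('F',np.mean(F,0).round(2),'T',np.mean(T,0).round(3),o['position'].round(4),o['opening'].round(4),round(o['t'],2))
                                                                                     ^^^^^^^^^^^^^^^^^^
AttributeError: 'float' object has no attribute 'round'
Traceback (most recent call last):
  File "f.py", line 5, in <module>
    print('F',np.mean(F,0).round(2),'T',np.mean(T,0).round(3),o['position'].round(4),o['opening'].round(4),round(o['t'],2))
                                                                                     ^^^^^^^^^^^^^^^^^^
AttributeError: 'float' object has no attribute 'round'
```

```bash
sed -i "s/o\['opening'\].round(4)/round(o['opening'],4)/;s/range(5)/range(4)/" f.py; python3 f.py
python3 -m handwheel '{"commands":[[-1,0,0,1,0,0,0],[-1,0,0,1,0,0,0],[-1,0,0,1,0,0,0],[-1,0,0,1,0,0,0],[-1,0,0,1,0,0,0],[-1,0,0,2,0,0,0],[-1,0,0,2,0,0,0],[-1,0,0,2,0,0,0],[-1,0,0,2,0,0,0],[-1,0,0,2,0,0,0]]}'|grep force
python3 f.py
```

```text
F [-0.14 -0.1  -0.82] T [-0.002 -0.01   0.005] [ 0.4563 -0.029   0.0804] 0.0176 8.9
wrist_force: [-0.3, 0.9, 2.1]
grip_force: 60.0
F [-0.53  0.22  2.43] T [ 0.019 -0.251 -0.012] [ 0.4564 -0.029   0.0785] 0.0176 9.93
```

Deck felt at TCP z ≈ 0.079. Raise 2.5 mm and push in through the notch.

```bash
python3 -m handwheel '{"commands":[[-1,0,0,-2.5,0,0,0],[-1,0,0,-2.5,0,0,0],[-1,2,0,-2.5,0,0,0],[-1,4,0,-2.5,0,0,0],[-1,6,0,-2.5,0,0,0],[-1,8,0,-2.5,0,0,0],[-1,10,0,-2.5,0,0,0],[-1,12,0,-2.5,0,0,0],[-1,12,0,-2.5,0,0,0],[-1,12,0,-2.5,0,0,0]]}'|grep force
python3 f.py
python3 -m handwheel '{"commands":[[-1,1,0,0,0,0,0],[-1,2,0,0,0,0,0],[-1,3,0,0,0,0,0],[-1,4,0,0,0,0,0],[-1,5,0,0,0,0,0],[-1,6,0,0,0,0,0],[-1,8,0,0,0,0,0],[-1,10,0,0,0,0,0],[-1,10,0,0,0,0,0],[-1,10,0,0,0,0,0]]}'|grep force
python3 f.py
```

```text
wrist_force: [-0.9, -0.4, -1.2]
grip_force: 60.0
F [-0.15 -0.13 -0.96] T [ 0.034 -0.013  0.006] [ 0.4682 -0.0293  0.0809] 0.0175 10.97
wrist_force: [0.6, -0.3, -0.9]
grip_force: 60.0
F [ 0.23 -0.48 -1.56] T [ 0.009 -0.009 -0.006] [ 0.4782 -0.0297  0.0809] 0.0174 12.0
```

```bash
python3 -m handwheel '{"commands":[[-1,0,0,-2,0,0,0],[-1,0,0,-4,0,0,0],[-1,0,0,-5,0,0,0],[-1,0,0,-6,0,0,0],[-1,0,0,-7,0,0,0],[-1,0,0,-8,0,0,0],[-1,0,0,-9,0,0,0],[-1,0,0,-10,0,0,0],[-1,0,0,-10,0,0,0],[-1,0,0,-10,0,0,0]]}'|grep force
python3 f.py
python3 - <<'E'
from h import *
X=cloud(shot('side','side4.png')); P=X[150:220,320:380].reshape(-1,3); m=(P[:,2]>.100)&(P[:,0]>.575)&(P[:,0]<.68)&(abs(P[:,1]+.033)<.05); Q=P[m]
A=np.c_[Q,np.ones(len(Q))]; 
for lo,hi in((.585,.605),(.605,.625),(.625,.645),(.645,.665)):
    q=Q[(Q[:,0]>lo)&(Q[:,0]<hi)]; print(lo,len(q),np.percentile(q[:,2],[50,80]).round(4))
E
```

```text
wrist_force: [0.8, -0.2, -2.4]
grip_force: 60.0
F [ 0.56 -0.1  -2.22] T [ 0.018 -0.009 -0.018] [ 0.4783 -0.0296  0.091 ] 0.0173 13.03
0.585 138 [0.1141 0.1154]
0.605 125 [0.114  0.1155]
0.625 133 [0.1126 0.1147]
0.645 119 [0.1124 0.1137]
```

Run:
```python
from h import *
shot('top','top4.png')
im=cv2.imread('pics/side4.png'); im2=cv2.imread('pics/top4.png')
cv2.imwrite('pics/c4.png',np.hstack([cv2.resize(im[160:230,305:385],(480,420),interpolation=cv2.INTER_CUBIC),cv2.resize(im2[130:200,260:313],(318,420),interpolation=cv2.INTER_CUBIC)]))
```

```text
(no output)
```

View pics/c4.png

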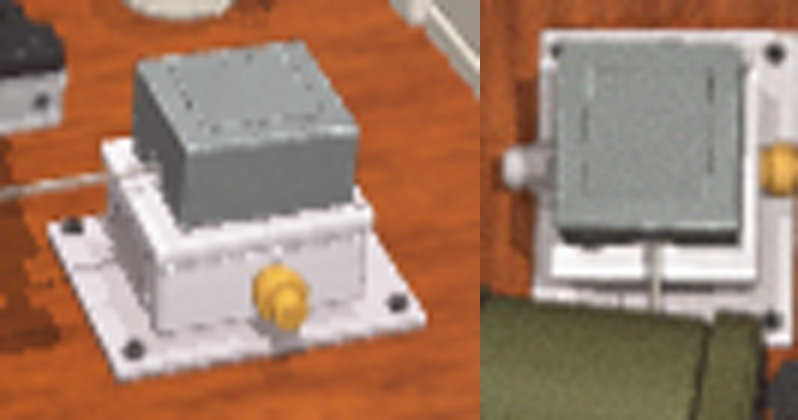

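The blade is in the notch (side crop (155,170)) and the front edge has begun to lift. I follow the arc up, then push the inside of the roof back.

```bash
python3 -m handwheel '{"commands":[[-1,0,0,-2,0,0,0],[-1,1,0,-4,0,0,0],[-1,2,0,-7,0,0,0],[-1,3,0,-10,0,0,0],[-1,4,0,-13,0,0,0],[-1,6,0,-17,0,0,0],[-1,8,0,-21,0,0,0],[-1,10,0,-25,0,0,0],[-1,10.6,0,-27,0,0,0],[-1,10.6,0,-27,0,0,0]]}'|grep force
python3 f.py
python3 - <<'E'
from h import *
X=cloud(shot('side','side5.png')); P=X[120:230,300:400].reshape(-1,3); Q=P[(P[:,2]>.105)&(P[:,0]>.56)&(P[:,0]<.72)&(abs(P[:,1]+.033)<.05)]
for lo in np.arange(.58,.70,.015):
    q=Q[(Q[:,0]>lo)&(Q[:,0]<lo+.015)]; print(lo.round(3),len(q),np.percentile(q[:,2],[20,50,80,98]).round(4) if len(q) else '')
E
```

```text
wrist_force: [0.2, 0.0, -1.7]
grip_force: 60.0
F [-0.22 -0.02 -1.37] T [ 0.018 -0.015 -0.02 ] [ 0.4888 -0.03    0.1179] 0.0176 14.17
0.58 77 [0.1083 0.1136 0.1178 0.1267]
0.595 174 [0.121  0.1303 0.1379 0.1413]
0.61 109 [0.1192 0.1337 0.1359 0.1386]
0.625 93 [0.1211 0.1279 0.1311 0.1332]
0.64 87 [0.1155 0.1221 0.1249 0.1277]
0.655 76 [0.1138 0.1167 0.1194 0.1219]
0.67 52 [0.1089 0.1114 0.1137 0.1151]
0.685 0
```

Cover slope ≈ 0.4 rad, as planned. Continue.

```bash
python3 -m handwheel '{"commands":[[-1,2,0,-3,0,0,0],[-1,4,0,-6,0,0,0],[-1,7,0,-9,0,0,0],[-1,9,0,-12,0,0,0],[-1,11,0,-15,0,0,0],[-1,14,0,-18,0,0,0],[-1,17,0,-21,0,0,0],[-1,20,0,-24,0,0,0],[-1,24,0,-26,0,0,0],[-1,28,0,-26,0,0,0]]}'|grep force
python3 f.py
python3 -m handwheel '{"commands":[[-1,4,0,0,0,0,0],[-1,9,0,0,0,0,0],[-1,15,0,0,0,0,0],[-1,22,0,0,0,0,0],[-1,29,0,0,0,0,0],[-1,36,0,0,0,0,0],[-1,43,0,0,0,0,0],[-1,50,0,0,0,0,0],[-1,57,0,0,0,0,0],[-1,60,0,0,0,0,0]]}'|grep force
python3 f.py
python3 -c "
from h import *
np.save('s6.npy',cloud(shot('side','side6.png')))
im=cv2.imread('pics/side6.png'); cv2.imwrite('pics/c6.png',cv2.resize(im[110:250,240:440],(700,490)))"
```

```text
wrist_force: [0.2, -0.4, -0.4]
grip_force: 60.0
F [-0.15 -0.13 -0.78] T [ 0.031  0.01  -0.008] [ 0.517  -0.0309  0.1437] 0.0175 15.25
wrist_force: [0.1, 1.2, -1.4]
grip_force: 60.0
F [-0.05  0.27 -1.25] T [ 0.048 -0.015 -0.008] [ 0.5769 -0.0328  0.1438] 0.0173 16.28
```

View pics/c6.png

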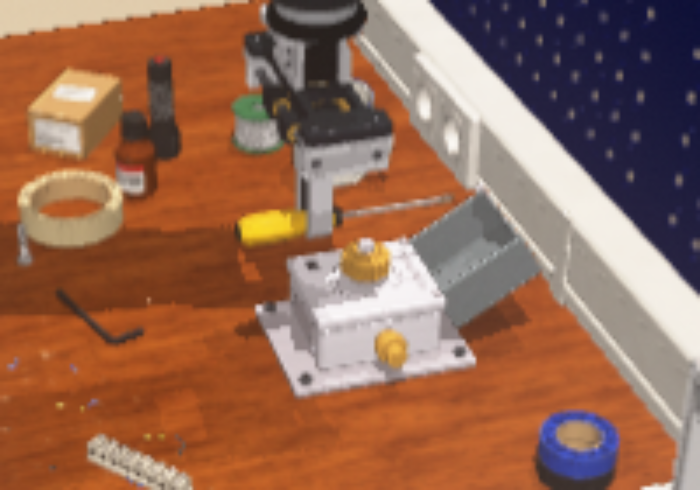

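The cover lies fully back (crop (480,260)) and the brass nut is exposed (365,258). Next I carry the screwdriver back to its old free spot.

```bash
python3 -m handwheel '{"commands":[[-1,-8,0,0,0,0,0],[-1,-20,0,0,0,0,0],[-1,-35,0,0,0,0,0],[-1,-52,0,0,0,0,0],[-1,-70,0,0,0,0,0],[-1,-88,0,0,0,0,0],[-1,-106,0,0,0,0,0],[-1,-122,0,0,0,0,0],[-1,-134,0,0,0,0,0],[-1,-140,0,0,0,0,0]]}'|grep pos
python3 -m handwheel '{"commands":[[-1,1,14,0,0,0,-1],[-1,4,42,5,0,0,-3],[-1,8,82,15,0,0,-6],[-1,12,122,25,0,0,-9],[-1,16,162,38,0,0,-12],[-1,20,202,50,0,0,-14.5],[-1,24,240,65,0,0,-17],[-1,27,267,78,0,0,-18.5],[-1,28,280,84,0,0,-19.5],[-1,28,280,84,0,0,-19.5]]}'
python3 -m handwheel '{"commands":[[-1,0,0,10,0,0,0],[-1,0,0,20,0,0,0],[-1,0,0,28,0,0,0],[-1,0,0,33,0,0,0],[-1,0,0,35,0,0,0],[-1,0,0,35.5,0,0,0],[-1,0,0,35.5,0,0,0],[-1,0,0,35.5,0,0,0],[-1,0,0,35.5,0,0,0],[-1,0,0,35.5,0,0,0]]}'
python3 f.py
```

```text
position: [0.4352, -0.0282, 0.1441]
t: 18.05
position: [0.4551, -0.3111, 0.0583]
eef_rot: [0.988, 0.153, -0.001, -0.001]
wrist_force: [-0.7, 1.0, -0.8]
opening: 0.0175
grip_force: 60.0
t: 18.88
position: [0.4562, -0.3092, 0.0248]
eef_rot: [0.988, 0.154, 0.0, 0.0]
wrist_force: [-0.1, 0.0, -1.5]
opening: 0.0173
grip_force: 60.0
F [-0.49  0.28 -1.16] T [-0.011 -0.012  0.009] [ 0.4561 -0.3091  0.0246] 0.0174 19.03
```

```bash
python3 -m handwheel '{"commands":[[-1,0,0,1.3,0,0,0],[-1,0,0,1.3,0,0,0],[0.3,0,0,1.3,0,0,0],[0.3,0,0,1.3,0,0,0],[0.3,0,0,1.3,0,0,0],[0.3,0,0,1.3,0,0,0],[0.3,0,0,1.3,0,0,0],[0.3,0,0,-10,0,0,0],[0.3,0,0,-30,0,0,0],[0.3,0,0,-60,0,0,0]]}' 
python3 -m handwheel '{"commands":[[0.3,0,0,-40,0,0,0],[0.3,0,0,-80,0,0,0],[0.3,0,0,-120,0,0,-7],[0.3,0,0,-120,0,0,-14],[0.3,0,0,-120,0,0,-21],[0.3,0,0,-120,0,0,-28],[0.3,0,0,-120,0,0,-35],[0.3,0,0,-120,0,0,-42],[0.3,0,0,-120,0,0,-49],[0.3,0,0,-120,0,0,-56]]}'
python3 - <<'E'
from h import *
im=[]
for n in('side','top'): np.save(n+'7.npy',cloud(shot(n,n+'7.png')))
for n in('side','top'):
    X=np.load(n+'7.npy'); I=cv2.imread(f'pics/{n}7.png').astype(int); B,G,R=[I[...,i] for i in range(3)]
    near=np.nan_to_num(np.hypot(X[...,0]-.6243,X[...,1]+.0335),nan=9)<.035
    top=near&(X[...,2]>.082)
    Q=X[top]; print(n,top.sum(),cv2.minEnclosingCircle((Q[:,:2]*1000).astype(np.float32)),Q.mean(0),np.percentile(Q[:,2],[10,50,90]))
    brass=near&(X[...,2]>.066)&(R-B>60); Q=X[brass]; print(brass.sum(),cv2.minEnclosingCircle((Q[:,:2]*1000).astype(np.float32)),np.median(Q,0))
a=cv2.imread('pics/side7.png'); b=cv2.imread('pics/top7.png')
o=np.zeros((600,800,3),np.uint8)
o[:400,:400]=cv2.resize(a[160:220,310:370],(400,400),interpolation=cv2.INTER_CUBIC); o[:400,400:]=cv2.resize(b[130:180,265:315],(400,400),interpolation=cv2.INTER_CUBIC)
o[400:,:300]=cv2.resize(a[240:300,285:375],(300,200)); cv2.imwrite('pics/c7.png',o)
E
```

```text
t: 19.92
position: [0.4552, -0.3084, 0.084]
eef_rot: [0.988, 0.154, -0.001, -0.001]
wrist_force: [-0.2, -0.2, -0.0]
opening: 0.0611
grip_force: 0.0
t: 20.75
position: [0.4559, -0.309, 0.2054]
eef_rot: [0.798, 0.602, 0.0, 0.0]
wrist_force: [0.9, -0.7, 0.5]
opening: 0.061
grip_force: 0.0
side 30 ((629.63720703125, -43.14450454711914), 11.906436920166016) [ 0.62767996 -0.04279482  0.0915018 ] [0.08654961 0.09067505 0.09812855]
24 ((629.6157836914062, -43.4146728515625), 11.67254638671875) [ 0.62752913 -0.04380099  0.09049392]
top 170 ((624.65576171875, -33.44929122924805), 20.97121238708496) [ 0.62316076 -0.03374114  0.09085167] [0.08671987 0.09070393 0.0969972 ]
145 ((622.80419921875, -31.844974517822266), 21.139177322387695) [ 0.62085765 -0.032986    0.09012833]
```

View pics/c7.png

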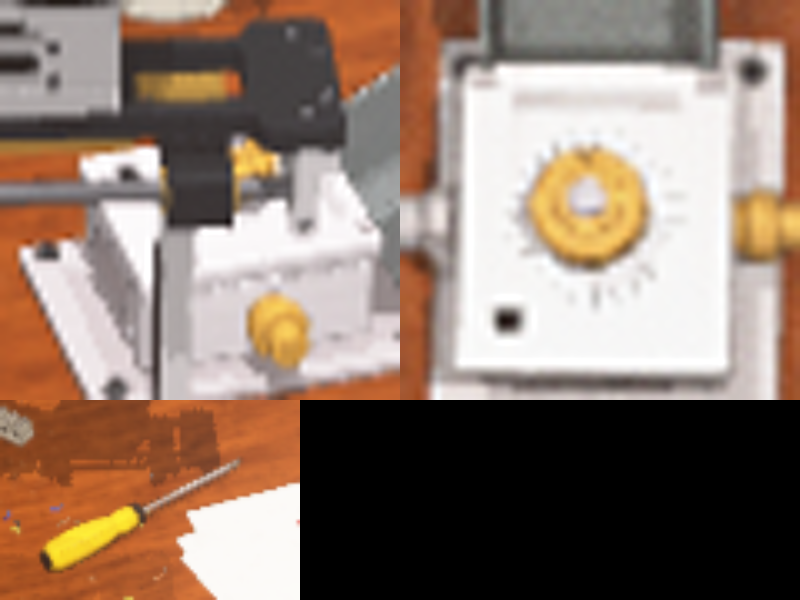

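Screwdriver lies back on the bench; nut at top crop (588,208), engraved line pointing about +x (585,155). Moving over the nut with the wrist wound back.

```bash
python3 -m handwheel '{"commands":[[0.3,15,4,0,0,0,-7],[0.3,50,13,0,0,0,-14],[0.3,85,23,0,0,0,-21],[0.3,120,33,0,0,0,-28],[0.3,155,42,0,0,0,-35],[0.3,190,52,0,0,0,-42],[0.3,225,61,0,0,0,-49],[0.3,260,70,0,0,0,-56],[0.3,290,79,0,0,0,-63],[0.3,312,84,0,0,0,-70]]}'
python3 -m handwheel '{"commands":[[0.3,0,0,5,0,0,-7],[0.3,0,0,15,0,0,-14],[0.3,0,0,25,0,0,-21],[0.3,0,0,35,0,0,-28],[0.3,0,0,45,0,0,-35],[0.3,0,0,50,0,0,-42],[0.3,0,0,50,0,0,-49],[0.3,0,0,50,0,0,-56],[0.3,0,0,50,0,0,-63],[0.3,0,0,50,0,0,-70]]}'
python3 - <<'E'
from h import *
from scipy.spatial.transform import Rotation as Ro
get_image('top');o=env.get_obs(); R=Ro.from_quat(o['eef_rot']).as_matrix(); print(o['position'],np.degrees(np.arctan2(R[1,0],R[0,0])),o['joint_positions'].round(3))
print('shift mm',R.T@(np.array([.6243,-.0335,.0885])-o['position'])*1000)
E
```

```text
t: 21.68
position: [0.6252, -0.0307, 0.2049]
eef_rot: [0.31, 0.951, 0.0, 0.0]
wrist_force: [-1.0, -0.0, 0.3]
opening: 0.061
grip_force: 0.0
t: 22.52
position: [0.6242, -0.0332, 0.155]
eef_rot: [-0.29, 0.957, -0.0, 0.0]
wrist_force: [-0.1, -0.3, 0.2]
opening: 0.061
grip_force: 0.0
[ 0.62423985 -0.03326858  0.15500028] -145.70213333378032 [-0.112  0.529  1.373 -0.     1.24  -2.281]
shift mm [ 0.09302785 -0.21309092 66.50030505]
```

```bash
python3 -m handwheel '{"commands":[[0.3,0,0,10,0,0,0],[0.3,0,0,22,0,0,0],[0.3,0,0,34,0,0,0],[0.3,0,0,44,0,0,0],[0.3,0,0,52,0,0,0],[0.3,0,0,58,0,0,0],[0.3,0,0,62,0,0,0],[0.3,0,0,65,0,0,0],[0.3,0,0,66.5,0,0,0],[0.3,0,0,66.5,0,0,0]]}'
python3 f.py
python3 -m handwheel '{"commands":[[-0.3,0,0,0,0,0,0],[-0.3,0,0,0,0,0,0],[-0.3,0,0,0,0,0,0],[-0.3,0,0,0,0,0,0],[-0.3,0,0,0,0,0,0],[-0.3,0,0,0,0,0,0],[-0.3,0,0,0,0,0,0],[-0.3,0,0,0,0,0,0],[-0.3,0,0,0,0,0,0],[-0.3,0,0,0,0,0,0]]}' 25
python3 f.py
```

```text
t: 23.4
position: [0.6243, -0.0332, 0.0879]
eef_rot: [-0.29, 0.957, -0.0, 0.0]
wrist_force: [0.2, -0.6, 0.8]
opening: 0.061
grip_force: 0.0
F [-0.23 -0.25  0.63] T [ 0.116 -0.119 -0.008] [ 0.6245 -0.0333  0.0884] 0.0609 23.55
t: 24.43
position: [0.6235, -0.0321, 0.0879]
eef_rot: [-0.29, 0.957, 0.001, -0.001]
wrist_force: [-7.2, 7.4, 4.1]
opening: 0.0394
grip_force: 25.0
F [-7.09  7.34  4.73] T [ 1.466  1.121 -0.028] [ 0.6236 -0.0321  0.088 ] 0.0391 24.58
```

```bash
python3 -m handwheel '{"commands":[[0.1,0,0,0,0,0,0],[0.1,0,1.4,0,0,0,0],[0.1,0,1.4,-2.5,0,0,0],[0.1,0,1.4,-2.5,0,0,0],[-0.3,0,1.4,-2.5,0,0,0],[-0.3,0,1.4,-2.5,0,0,0],[-0.3,0,1.4,-2.5,0,0,0],[-0.3,0,1.4,-2.5,0,0,0],[-0.3,0,1.4,-2.5,0,0,0],[-0.3,0,1.4,-2.5,0,0,0]]}' 25
python3 f.py
python3 -m handwheel '{"commands":[[-0.3,0,0,0,0,0,2],[-0.3,0,0,0.1,0,0,6],[-0.3,0,0,0.1,0,0,12],[-0.3,0,0,0.2,0,0,18],[-0.3,0,0,0.3,0,0,24],[-0.3,0,0,0.3,0,0,30],[-0.3,0,0,0.4,0,0,36],[-0.3,0,0,0.5,0,0,42],[-0.3,0,0,0.5,0,0,45],[-0.3,0,0,0.5,0,0,45]]}'
python3 f.py
```

```text
t: 25.47
position: [0.6234, -0.032, 0.0905]
eef_rot: [-0.29, 0.957, 0.0, -0.0]
wrist_force: [-1.8, 2.5, 2.1]
opening: 0.0392
grip_force: 25.0
F [-2.3   2.02  2.31] T [0.423 0.269 0.005] [ 0.6234 -0.032   0.0905] 0.0395 25.62
t: 26.5
position: [0.6234, -0.0319, 0.0899]
eef_rot: [0.1, 0.995, 0.0, -0.0]
wrist_force: [-2.6, 3.5, 2.6]
opening: 0.0396
grip_force: 25.0
F [-3.32  4.03  2.7 ] T [ 0.678  0.38  -0.094] [ 0.6234 -0.0319  0.0899] 0.0395 26.65
```

```bash
python3 -m handwheel '{"commands":[[-0.3,0.2,0.2,0,0,0,4],[-0.3,0.4,0.4,0.1,0,0,9],[-0.3,0.4,0.4,0.2,0,0,15],[-0.3,0.4,0.4,0.2,0,0,21],[-0.3,0.4,0.4,0.3,0,0,27],[-0.3,0.4,0.4,0.4,0,0,33],[-0.3,0.4,0.4,0.5,0,0,39],[-0.3,0.4,0.4,0.5,0,0,45],[-0.3,0.4,0.4,0.6,0,0,50],[-0.3,0.4,0.4,0.6,0,0,50]]}'|grep -v force
python3 f.py
python3 -m handwheel '{"commands":[[-0.3,0,0,0,0,0,2],[-0.3,0,0,0,0,0,4],[-0.3,0,0,0.1,0,0,6],[-0.3,0,0,0.1,0,0,8],[-0.3,0,0,0.1,0,0,10],[-0.3,0,0,0.1,0,0,12],[-0.3,0,0,0.1,0,0,14],[-0.3,0,0,0.1,0,0,15],[-0.3,0,0,0.2,0,0,15],[-0.3,0,0,0.2,0,0,15]]}'|grep -v force
python3 f.py
```

```text
t: 27.53
position: [0.6234, -0.0318, 0.0894]
eef_rot: [0.511, 0.86, 0.0, 0.0]
opening: 0.0393
F [0.86 1.47 0.96] T [ 0.326 -0.256 -0.092] [ 0.6235 -0.0317  0.0894] 0.0396 27.68
t: 28.57
position: [0.6235, -0.0317, 0.0893]
eef_rot: [0.617, 0.787, 0.0, 0.0]
opening: 0.0396
F [4.35 0.8  0.33] T [ 0.178 -0.891  0.051] [ 0.6234 -0.0317  0.0893] 0.0395 28.72
```

```bash
sed -i 's/range(4)/range(8)/;s/T.append(o\[.ft_torque.\])/T.append(o["ft_torque"])/' f.py
cat >> f.py <<'E'
print('Tz sd',np.std(T,0)[2].round(3),'q6',o['joint_positions'][5].round(4),'eff6',o['joint_efforts'][5].round(3))
E
python3 f.py
python3 -m handwheel '{"commands":[[-0.3,0,0,0,0,0,2],[-0.3,0,0,0,0,0,4],[-0.3,0,0,0.1,0,0,6],[-0.3,0,0,0.1,0,0,8],[-0.3,0,0,0.1,0,0,10],[-0.3,0,0,0.1,0,0,12],[-0.3,0,0,0.1,0,0,14],[-0.3,0,0,0.1,0,0,15],[-0.3,0,0,0.2,0,0,15],[-0.3,0,0,0.2,0,0,15]]}'|grep -v force
python3 f.py
```

```text
F [4.99 0.92 0.06] T [ 0.121 -1.09   0.078] [ 0.6234 -0.0317  0.0893] 0.0395 29.12
Tz sd 0.02 q6 -0.3489 eff6 0.065
t: 30.0
position: [0.6235, -0.0317, 0.0891]
eef_rot: [0.715, 0.699, 0.0, 0.0]
opening: 0.0394
F [5.57 0.65 0.21] T [ 0.089 -1.106  0.013] [ 0.6235 -0.0317  0.0891] 0.0397 30.35
Tz sd 0.021 q6 -0.0871 eff6 0.012
```

```bash
sed -i 's/range(8)/range(4)/' f.py
python3 -m handwheel '{"commands":[[-0.3,0,0.3,0,0,0,2],[-0.3,0,0.6,0,0,0,4],[-0.3,0,0.6,0.1,0,0,6],[-0.3,0,0.6,0.1,0,0,8],[-0.3,0,0.6,0.1,0,0,10],[-0.3,0,0.6,0.1,0,0,12],[-0.3,0,0.6,0.1,0,0,13],[-0.3,0,0.6,0.1,0,0,14],[-0.3,0,0.6,0.2,0,0,15],[-0.3,0,0.6,0.2,0,0,15]]}'|grep -v force
python3 f.py
python3 -m handwheel '{"commands":[[-0.3,0,0,0,0,0,2],[-0.3,0,0,0,0,0,4],[-0.3,0,0,0.1,0,0,6],[-0.3,0,0,0.1,0,0,8],[-0.3,0,0,0.1,0,0,10],[-0.3,0,0,0.1,0,0,12],[-0.3,0,0,0.1,0,0,13],[-0.3,0,0,0.1,0,0,14],[-0.3,0,0,0.2,0,0,15],[-0.3,0,0,0.2,0,0,15]]}'|grep -v force
python3 f.py
```

```text
t: 31.23
position: [0.6236, -0.0317, 0.0888]
eef_rot: [0.8, 0.599, -0.0, -0.0]
opening: 0.0394
F [-1.24  0.58  4.79] T [-0.011  0.214  0.036] [ 0.6237 -0.0317  0.0889] 0.0393 31.38
Tz sd 0.026 q6 0.1748 eff6 0.019
t: 32.27
position: [0.6237, -0.0317, 0.0887]
eef_rot: [0.872, 0.49, -0.0, 0.0]
opening: 0.0394
F [-2.64 -0.36  6.12] T [-0.076  0.346  0.047] [ 0.6237 -0.0317  0.0887] 0.0393 32.42
Tz sd 0.041 q6 0.4366 eff6 0.033
```

```bash
python3 -m handwheel '{"commands":[[-0.3,0,0,0,0,0,2],[-0.3,0,0,0,0,0,4],[-0.3,0,0,0,0,0,6],[-0.3,0,0,0,0,0,8],[-0.3,0,0,0,0,0,10],[-0.3,0,0,0,0,0,12],[-0.3,0,0,0,0,0,13],[-0.3,0,0,0.1,0,0,14],[-0.3,0,0,0.1,0,0,15],[-0.3,0,0,0.1,0,0,15]]}'|grep -v force
python3 f.py
python3 -m handwheel '{"commands":[[-0.3,0,0,0,0,0,2],[-0.3,0,0,0,0,0,4],[-0.3,0,0,0.1,0,0,6],[-0.3,0,0,0.1,0,0,8],[-0.3,0,0,0.1,0,0,10],[-0.3,0,0,0.1,0,0,12],[-0.3,0,0,0.1,0,0,13],[-0.3,0,0,0.1,0,0,14],[-0.3,0,0,0.2,0,0,15],[-0.3,0,0,0.2,0,0,15]]}'|grep -v force
python3 f.py
```

```text
t: 33.3
position: [0.6237, -0.0317, 0.0885]
eef_rot: [0.928, 0.372, -0.0, 0.0]
opening: 0.0392
F [-1.39 -0.89  5.52] T [-0.147  0.294  0.041] [ 0.6237 -0.0317  0.0885] 0.0392 33.45
Tz sd 0.032 q6 0.6983 eff6 0.033
t: 34.33
position: [0.6239, -0.0317, 0.0885]
eef_rot: [0.969, 0.247, 0.0, 0.0]
opening: 0.0396
F [ 1.11 -0.09  5.44] T [-0.071 -0.261  0.487] [ 0.6239 -0.0317  0.0885] 0.0392 34.48
Tz sd 0.038 q6 0.9606 eff6 0.503
```

Bottomed (0.49 N m). I ease back in small steps to find the windup.

```bash
python3 -m handwheel '{"commands":[[-0.3,0,0,0,0,0,-0.3],[-0.3,0,0,0,0,0,-0.6],[-0.3,0,0,0,0,0,-1],[-0.3,0,0,0,0,0,-1],[-0.3,0,0,0,0,0,-1],[-0.3,0,0,0,0,0,-1],[-0.3,0,0,0,0,0,-1],[-0.3,0,0,0,0,0,-1],[-0.3,0,0,0,0,0,-1],[-0.3,0,0,0,0,0,-1]]}'>/dev/null; python3 f.py
python3 -m handwheel '{"commands":[[-0.3,0,0,0,0,0,-0.3],[-0.3,0,0,0,0,0,-0.6],[-0.3,0,0,0,0,0,-1],[-0.3,0,0,0,0,0,-1],[-0.3,0,0,0,0,0,-1],[-0.3,0,0,0,0,0,-1],[-0.3,0,0,0,0,0,-1],[-0.3,0,0,0,0,0,-1],[-0.3,0,0,0,0,0,-1],[-0.3,0,0,0,0,0,-1]]}'>/dev/null; python3 f.py
```

```text
F [1.05 0.1  5.7 ] T [-0.041 -0.255  0.243] [ 0.6239 -0.0317  0.0885] 0.0396 35.52
Tz sd 0.007 q6 0.9434 eff6 0.24
F [1.27 0.53 5.76] T [ 0.009 -0.249 -0.022] [ 0.6239 -0.0317  0.0885] 0.0393 36.55
Tz sd 0.032 q6 0.9262 eff6 -0.031
```

```bash
python3 -m handwheel '{"commands":[[-0.3,0,0,0,0,0,-2],[-0.3,0,0,-0.1,0,0,-6],[-0.3,0,0,-0.1,0,0,-11],[-0.3,0,0,-0.2,0,0,-16],[-0.3,0,0,-0.2,0,0,-21],[-0.3,0,0,-0.3,0,0,-26],[-0.3,0,0,-0.3,0,0,-31],[-0.3,0,0,-0.4,0,0,-36],[-0.3,0,0,-0.5,0,0,-41],[-0.3,0,0,-0.5,0,0,-45]]}'|grep -v force
python3 -m handwheel '{"commands":[[-0.3,0,0,0,0,0,-5],[-0.3,0,0,-0.1,0,0,-10],[-0.3,0,0,-0.1,0,0,-15],[-0.3,0,0,-0.2,0,0,-20],[-0.3,0,0,-0.3,0,0,-26],[-0.3,0,0,-0.3,0,0,-32],[-0.3,0,0,-0.4,0,0,-37],[-0.3,0,0,-0.5,0,0,-41],[-0.3,0,0,-0.5,0,0,-44],[-0.3,0,0,-0.5,0,0,-45.3]]}'
python3 f.py
```

```text
t: 37.43
position: [0.6237, -0.0315, 0.0889]
eef_rot: [0.788, 0.615, 0.0, -0.0]
opening: 0.0393
t: 38.27
position: [0.6234, -0.0315, 0.0894]
eef_rot: [0.491, 0.871, -0.0, -0.001]
wrist_force: [-3.8, 0.6, 8.3]
opening: 0.0396
grip_force: 25.0
F [-3.64  0.9   8.34] T [ 0.214  0.519 -0.029] [ 0.6234 -0.0316  0.0894] 0.0392 38.42
Tz sd 0.051 q6 -0.6501 eff6 -0.188
```

```bash
python3 -m handwheel '{"commands":[[-0.3,0,0,0,0,0,0],[-0.3,0,0,0,0,0,0],[-0.3,0,0,0,0,0,0],[-0.3,0,0,0,0,0,0],[-0.3,0,0,0,0,0,0],[-0.3,0,0,0,0,0,0],[-0.3,0,0,0,0,0,0],[-0.3,0,0,0,0,0,0],[-0.3,0,0,0,0,0,0],[-0.3,0,0,0,0,0,0]]}'|grep grip
python3 f.py
python3 -c "
from h import *
a=shot('side','side9.png')['color']; cv2.imwrite('pics/c9.png',np.hstack([cv2.resize(a[150:230,300:380],(400,400),interpolation=cv2.INTER_CUBIC),cv2.resize(a[130:330,220:420],(400,400))]))"
```

```text
grip_force: 25.0
F [-3.36  1.21  8.24] T [0.168 0.48  0.012] [ 0.6234 -0.0315  0.0894] 0.0394 39.45
Tz sd 0.018 q6 -0.6499 eff6 0.005
```

View pics/c9.png

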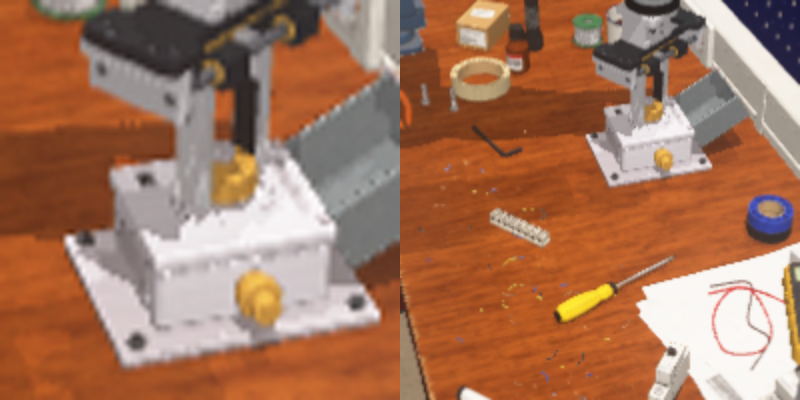

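The gripper holds the nut (left crop (232,180)), the cover is back, the screwdriver lies on the bench and the bystanders are unmoved. The back-off is 90.3° with about zero residual torque.

```bash
python3 -c "
from station import finish_job; print(finish_job())"
```

```text
the job is handed in; nothing more can be done
None
```

The job is handed in: I levered the cover open at the notch and swung it right back, laid the screwdriver on the bench, ran the nut to its stop (0.49 N m felt), backed it off 90.3° by the wrist angle, and left the gripper holding it. The clock stood at about 39.5 s, and I saw no bystander moved in the last picture.

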